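# Shim the spindle spacing fixture and hold it closed

## Task

Take up the slack on the spacing fixture: beside the slotted spacer already over its shaft, stand more spacers from the bench between the fixed abutment and the sliding collar, adding only as many as it takes until pushing the spring plunger clamps the stack tight against the abutment instead of the collar just running to the end of its travel. Finish while still holding the plunger pushed about half-way into its spring, so that the stack stays clamped: do not let go, press gently and never bottom out the spring. Leave the other things on the bench where they are.

Things in the scene. Friction and masses are not known exactly. Their poses are not given: they have to be found in the camera images.
- fixture: Fixture, fixed to the bench. Base strip 36 mm wide (own x), 270 mm long (own y, -125 to +145 mm), upper face 10 mm above the bench. A 16 mm shaft along own y at x = 0, axis 30 mm above the bench, y = -45 to +133 mm, ends in a post 36 mm wide, 63 mm high. Own +y points from plunger to abutment. Origin: on the bench under the collar's face at rest. Both sides of the strip are free for fingers
- abutment: Fixed abutment block on the shaft, 36 mm wide, 42 mm tall, 22 mm thick. Origin: bottom centre of its face towards the collar, on the base strip (10 mm above the bench); axes as the fixture's. Its place differs each time: the open gap from its face to the collar at rest is 50 to 79 mm
- collar_face (a point): Centre of the collar's face that looks at the abutment, at shaft height (30 mm above the bench); moves with the collar. The collar plate is 36 mm wide, its top 52 mm above the bench
- collar (a joint): Travel of the collar along the shaft to the abutment, m: 0 at rest, hard stop at 0.028; weak return spring (1 to 2 N). Close to 0.028 when pushed: it met its own stop, the stack is still loose. A clamped stack stops it short of that. With the fewest spacers that close the gap it travels at least 10 mm; with one too many, less
- plunger (a joint): How far the plunger is pushed into its spring, m: 0 relaxed, bottomed at 0.020; 0.8 N per mm. It pushes the collar ahead of it (the weaker collar spring yields first) and springs back when let go
- plunger_pad (a point): Where to push: centre of the outer face (own -y side) of the plunger's upright aluminium plate, 56 mm above the bench; push horizontally towards fixture +y. Plate 44 mm wide, 10 mm thick, 12 to 76 mm above the bench. At rest the face is 75 mm to -y of the fixture's origin; the space before it is free above the base strip
- spacer0: Slotted steel spacer, one of three alike: upright fork-shaped block 44 mm wide (own x), 18 mm thick (own y), 55 mm tall, with a slot 26 mm wide, open at the bottom and 31 mm deep, under a solid 24 mm head. About 0.2 kg. Origin: centre of its underside, between the feet. Stands on its feet on the bench and likewise on the fixture's base strip, slot straddling the shaft. Starts in the fixture, by the abutment
- spacer1: Slotted steel spacer, one of three alike: upright fork-shaped block 44 mm wide (own x), 18 mm thick (own y), 55 mm tall, with a slot 26 mm wide, open at the bottom and 31 mm deep, under a solid 24 mm head. About 0.2 kg. Origin: centre of its underside, between the feet. Stands on its feet on the bench and likewise on the fixture's base strip, slot straddling the shaft. Starts on the bench
- spacer2: Slotted steel spacer, one of three alike: upright fork-shaped block 44 mm wide (own x), 18 mm thick (own y), 55 mm tall, with a slot 26 mm wide, open at the bottom and 31 mm deep, under a solid 24 mm head. About 0.2 kg. Origin: centre of its underside, between the feet. Stands on its feet on the bench and likewise on the fixture's base strip, slot straddling the shaft. Starts on the bench
- nut_large: bystander: dark steel ring, 80 mm across, 16 mm high; leave it where it is
- nut_small: bystander: steel ring, 60 mm across, 14 mm high; leave it where it is
- bearing: bystander: closed bearing, a flat steel disc 52 mm across, 18 mm high; leave it where it is
- wrench: bystander: steel wrench, 160 mm long, lying flat; leave it where it is
- carton: bystander: plain cardboard box, 110 x 130 x 70 mm; leave it where it is
- jar: bystander: white jar with black cap, 60 mm across, 85 mm high; leave it where it is
Things that resemble listed ones, but are neither listed nor needed, are in the scene too. What is shaped like the spacer1 but red is not meant. Leave any blue look-alike of the spacer2 alone.

How it is judged:
By the outcome, as a careful person would: the job done as asked, in the order asked, and still so for the second after the job is handed in, while the arm keeps its last pose, push and grip.
It also fails if it takes over 72 s, if anything falls off the work surface, if the arm or the gripper's body presses on something with over 40 N, if the wrist force passes 120 N, or if a joint passes its speed limit or range.

## Robot

A 6-joint arm with a two-finger parallel gripper is mounted at the origin on the work surface. World frame = base frame: x ahead of the robot, y to its left, z up, the work surface at z = 0. Lengths are in mm, angles in degrees, forces in N, time in s.
With the tool pointing down it reaches from about 325 to 925 mm from the base axis. Payload 3.1 kg.
Tool frame: the origin (TCP) lies at the very end of the fingers, on their centre line; the grasp point (between the pads) lies grasp_offset behind it (grasp_offset is the distance from the TCP to the grasp point, in mm); z points along the fingers, x is the direction in which the jaws open and shut, and the axes are right-handed (so a half turn about z gives the same grasp; the last joint's range is limited). The gripper opens to 85 mm and grips with 20 to 120 N. Pads are 22 mm wide; open, the fingers measure 114 mm over their backs; the gripper's body (76 mm by 85 mm) begins 54 mm behind the grasp point. The pads swing forward as they close: fully open they stand 13 mm farther back than shut.
Start: joints at [-71.975, 12.427, 92.441, -0, 75.132, -6.429], TCP at [258.747, -568.937, 231.3] pointing down, gripper open.
Joint ranges: [-157.48, 157.48], [-44.54, 120.13], [17.64, 146.25], [-64.5, 244.5], [7.68, 150.69], [-147.95, 147.95]. Speed limits (degrees/s): [159.86, 159.86, 180, 180, 180, 180].

## Interface

Orientations are given as [roll, pitch, yaw] about the fixed x, y, z axes, in that order (R = Rz(yaw) Ry(pitch) Rx(roll)).
In Python, from station import * gives the robot as it stands. Calls block until the motion is done:
- goto(position, orientation): joint-space move of the TCP to a pose.
- move_l(position, attitude=None, speed=150): straight line of the TCP; attitude=None keeps the orientation; speed is the mean speed in mm/s.
- move_j(angles): joint-space move.
- grip(opening, squeeze=None): finger opening in mm; squeeze is the grip in N (None keeps the last); returns when the fingers have stopped.
- wait(seconds).
- solve_ik(position, orientation): joint angles nearest the present ones, or None.
- get_obs(): the state.
- get_image(name): name is "scene" or "top" or "wrist"; returns the picture (480x640x3 uint8, red, green, blue); there is no depth.
- get_calibration(name): a dict with "fx", "fy", "cx", "cy" (pixels), "D" ([k1, k2, p1, p2, k3] as OpenCV has them; the pictures are not rectified), "R" (3x3) and "t" (3): a world point X has camera coordinates R X + t; the wrist camera has in their place "mount" (4x4, takes a point from camera to tool coordinates, whose origin is the TCP and whose axes are the tool frame's). Camera axes: x right, y down, z forward; pixel columns grow to the right and rows downward; lengths in mm; the calibration is good to about 2 mm. A picture is of the moment at which its call begins: read the wrist's pose just before it. get_calibration takes no time and is no camera call.
A pose or a line that the arm cannot do raises Unreachable and nothing moves.
- sign_off(): hands the job in, once; it reports no verdict.
Trained networks look in the newest picture that a camera, given by its name, has taken for a name from the list of things; names that differ only in an ending like _2 or _b are one class to them, and where a whole thing is asked for, a point or a joint stands for the part that bears it (a point fixed in the world has none). Each returns a list of dicts, best first, with "score" (0 to 1); they miss things now and then, are a little off and sometimes report something else, mostly with a low value. They report only what shows in the picture. A call takes as long as a camera call. They do not tell look-alikes from the thing itself.
- spot_in(name, camera): "extent" ([centre column, centre row, width, height] in pixels, round what is visible of it).
- regions_of(name, camera): "region" (480x640 bool, what is visible of it) and "extent" ([centre column, centre row, width, height] in pixels, round what is visible of it).
The state is a dict: "t": time; "joint_pos": joint angles; "qvel": joint speeds; "effort": joint torques, N m; "tcp_pos": TCP position; "ee_rot": TCP orientation; "wrist_force": force on the tool from outside, world axes, zero at the start; "moment": the same for the moment, N m; "grip_width": finger opening in mm.
Only numpy, scipy, OpenCV 4.12 (cv2) and the standard library are available. Lean on these libraries where they do the work, as an engineer would, in place of code of your own. Each camera call takes 0.05 s, during which the arm holds its last target.

## Working session

There is one attempt and no reset: what is moved stays moved. The work goes in short steps, each a Python script; the robot and the scene stay as the last script left them, time stands still between calls to the robot, and variables do not carry over. Pictures are saved under pics/ and viewed, and the job is handed in when it is done.

```bash
ls; mkdir -p pics; python3 - <<'E'
from station import *
import cv2
o=get_obs();print({k:o[k] for k in o})
for n in("scene","top","wrist"):
    im=get_image(n);cv2.imwrite(f"pics/{n}0.png",im[...,::-1]);c=get_calibration(n);print(n,c)
E
```

```text
pics
{'t': 0.0, 'joint_pos': array([-7.19744774e+01,  1.24759260e+01,  9.25305016e+01,  1.23658199e-04,
        7.51320766e+01, -6.42708238e+00]), 'qvel': array([-0.12060097, -0.00183059,  0.06813296, -0.02252525,  0.00399101,
        0.06885154]), 'effort': array([-4.22022085e-04, -3.96844304e+01, -3.03853440e+01, -2.31252070e-04,
        9.73962917e-03, -8.42972625e-07]), 'tcp_pos': array([ 258.48981653, -568.1289877 ,  229.95884292]), 'ee_rot': array([-1.79984377e+02,  1.37620376e-01, -6.55474082e+01]), 'wrist_force': array([-0.35953757, -0.13026441,  0.06264862]), 'moment': array([-0.01169307, -0.04646031,  0.03315501]), 'grip_width': 85.1074189646882}
scene {'fx': 604.0562158315506, 'fy': 604.0562158315506, 'cx': 317.86544028206964, 'cy': 243.27362297775392, 'D': array([-0.01840175,  0.        ,  0.        ,  0.        ,  0.        ]), 'R': array([[ 0.455449  ,  0.89025538, -0.00340188],
       [ 0.56575366, -0.29238215, -0.77099641],
       [-0.68737835,  0.34922492, -0.6368304 ]]), 't': array([-235.52093584, -288.41369637, 1758.15526237])}
top {'fx': 547.0422953783511, 'fy': 5
[... 194 characters left out ...]
9562],
       [-0.97743837, -0.06898227, -0.19963887],
       [ 0.19889839,  0.01751117, -0.97986366]]), 't': array([ -77.1811672 ,  561.73298219, 1055.17197253])}
wrist {'fx': 387.0497269837046, 'fy': 387.0497269837046, 'cx': 318.287088563723, 'cy': 238.86193461522137, 'D': array([-0.01940496,  0.        ,  0.        ,  0.        ,  0.        ]), 'mount': array([[ 9.99999742e-01,  5.28252922e-04, -4.86585142e-04,
        -1.08718579e+00],
       [-3.69413582e-04,  9.59330529e-01,  2.82284962e-01,
        -7.18392408e+01],
       [ 6.15913838e-04, -2.82284709e-01,  9.59330477e-01,
        -1.43727570e+02],
       [ 0.00000000e+00,  0.00000000e+00,  0.00000000e+00,
         1.00000000e+00]])}
```

View pics/scene0.png

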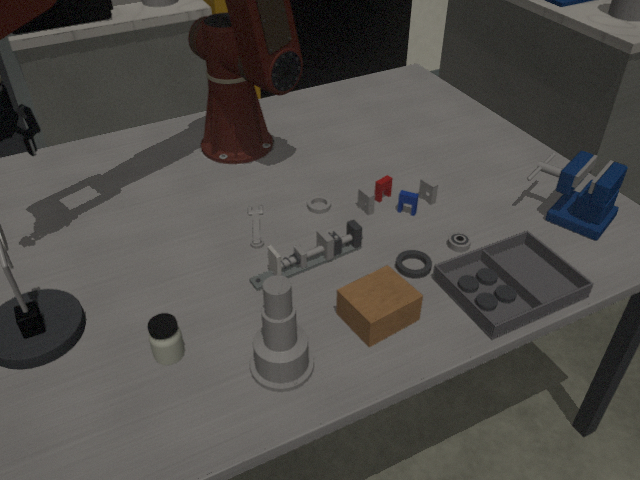

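View pics/top0.png

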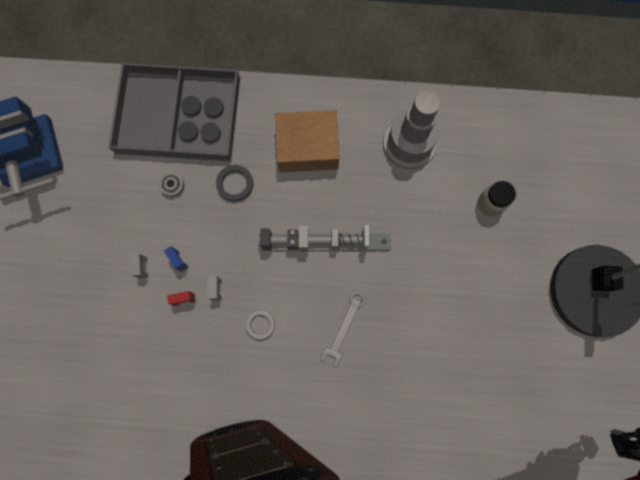

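View pics/wrist0.png

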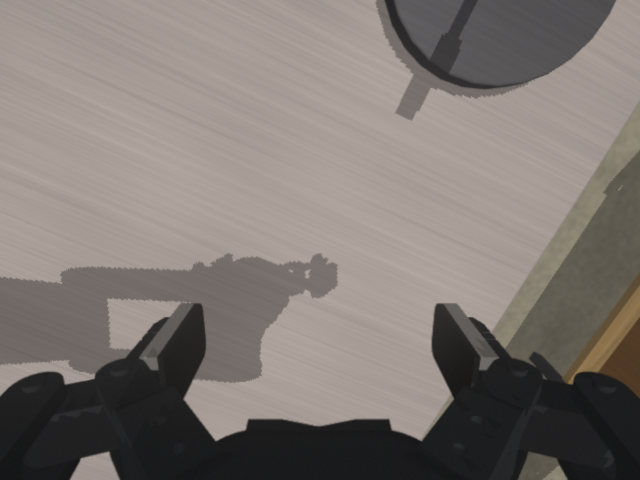

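```bash
python3 - <<'E'
import cv2,numpy as np
a=cv2.imread("pics/scene0.png")[165:225,340:450];b=cv2.imread("pics/top0.png")[235:315,120:230]
a=cv2.resize(a,(770,420),interpolation=3);b=cv2.resize(b,(770,560),interpolation=3)
cv2.imwrite("pics/ca.png",a);cv2.imwrite("pics/cb.png",b)
c=cv2.imread("pics/top0.png")[215:260,250:400];cv2.imwrite("pics/cc.png",cv2.resize(c,(800,240),interpolation=3))
E
```

```text
(no output)
```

View pics/ca.png

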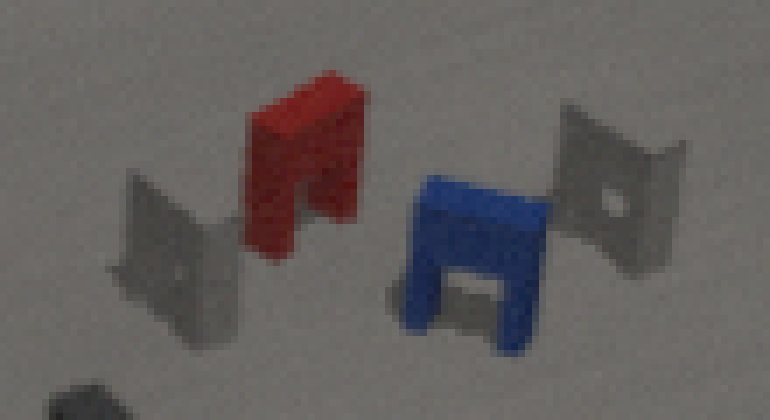

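View pics/cb.png

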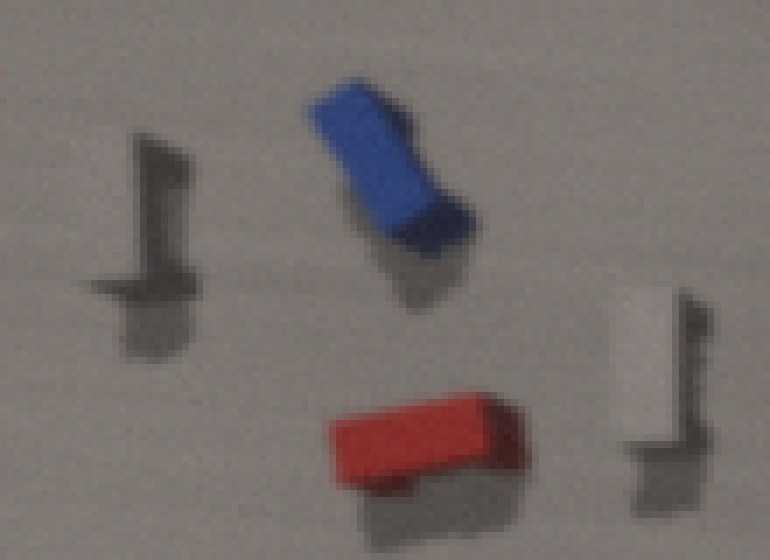

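View pics/cc.png

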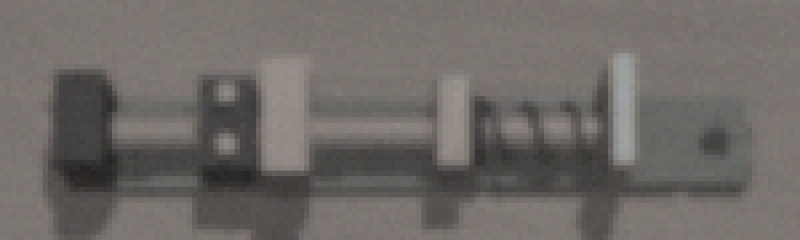

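```bash
cat > h.py <<'E'
from station import *
import numpy as np,cv2
from scipy.spatial.transform import Rotation as Ro
def cam(n,obs=None):
    c=get_calibration(n);K=np.array([[c['fx'],0,c['cx']],[0,c['fy'],c['cy']],[0,0,1]])
    if n=='wrist':
        o=obs or get_obs();T=np.eye(4);T[:3,:3]=Ro.from_euler('xyz',o['ee_rot'],degrees=True).as_matrix();T[:3,3]=o['tcp_pos']
        W=np.linalg.inv(T@c['mount']);R,t=W[:3,:3],W[:3,3]
    else:R,t=np.array(c['R']),np.array(c['t'])
    return K,np.array(c['D']),R,t
def px2w(uv,z,C):
    K,D,R,t=C;p=cv2.undistortPoints(np.array(uv,float).reshape(-1,1,2),K,D)[:,0]
    d=np.c_[p,np.ones(len(p))]@R;c=-R.T@t
    return c+d*((z-c[2])/d[:,2])[:,None]
def w2px(X,C):
    K,D,R,t=C;return cv2.projectPoints(np.array(X,float).reshape(-1,1,3),cv2.Rodrigues(R)[0],t,K,D)[0][:,0]
def save(n,im):cv2.imwrite(f"pics/{n}.png",im[...,::-1])
E
python3 - <<'E'
import station
print([n for n in dir(station) if n[0]!='_']); print(getattr(station,'grasp_offset',None))
from h import *
C=cam('top');np.set_printoptions(precision=1,suppress=True)
get_image('top')
for n in('spacer1','fixture','abutment','collar','plunger_pad'):
    for r in spot_in(n,'top'):print(n,r['score'],r['extent'],px2w(r['extent'][:2],55,C)[0])
print(get_obs()['t'])
E
```

```text
['Unreachable', 'get_calibration', 'get_image', 'get_obs', 'goto', 'grasp_offset', 'grip', 'move_j', 'move_l', 'regions_of', 'sign_off', 'solve_ik', 'spot_in', 'wait']
18.700000000000003
spacer1 0.75 [175.7, 258.8, 25.2, 17.2] [498.1 247.9  55. ]
spacer1 0.69 [180.4, 300.1, 26.6, 13.9] [416.  228.3  55. ]
spacer1 0.57 [234.3, 183.4, 35.0, 36.7] [664.3 145.6  55. ]
spacer1 0.56 [213.5, 288.4, 14.2, 25.4] [443.9 164.9  55. ]
spacer1 0.5 [302.5, 239.7, 6.3, 26.3] [555.4  -5.   55. ]
spacer1 0.46 [290.5, 241.4, 14.0, 21.9] [550.2  19.   55. ]
fixture 0.83 [324.0, 236.9, 134.4, 23.8] [564.3 -48.2  55. ]
abutment 0.78 [292.2, 241.0, 12.9, 22.6] [551.3  15.6  55. ]
collar 0.66 [350.3, 237.2, 38.8, 28.6] [ 567.4 -101.6   55. ]
plunger_pad 0.85 [359.7, 237.8, 20.8, 28.4] [ 567.5 -120.7   55. ]
0.45
```

```bash
python3 - <<'E'
from h import *
np.set_printoptions(precision=1,suppress=True)
print(solve_ik([560,-110,230],[180,0,0]),solve_ik([470,185,230],[180,0,0]))
goto([560,-110,230],[180,0,0])
o=get_obs();im=get_image('wrist');save('w1',im);np.save('o1.npy',o,allow_pickle=True);print(o['t'],o['tcp_pos'])
for n in('spacer0','fixture','abutment','collar','plunger_pad'):
    for r in spot_in(n,'wrist'):print(n,r['score'],r['extent'])
goto([470,185,230],[180,0,0])
o=get_obs();im=get_image('wrist');save('w2',im);np.save('o2.npy',o,allow_pickle=True);print(o['t'],o['tcp_pos'])
for n in('spacer1',):
    for r in spot_in(n,'wrist'):print(n,r['score'],r['extent'],px2w(r['extent'][:2],45,cam('wrist',o)))
E
```

```text
[-18.2   5.9 100.   -0.   74.1 -18.2] [ 13.5  -2.3 108.5  -0.   73.9  13.5]
2.4333 [ 559.9 -111.   230. ]
spacer0 0.85 [318.8, 81.6, 66.4, 35.8]
fixture 0.61 [325.9, 138.7, 64.7, 277.3]
abutment 0.88 [316.9, 49.0, 43.5, 37.2]
abutment 0.16 [320.6, 81.4, 64.0, 36.8]
collar 0.7 [325.9, 138.6, 62.7, 277.1]
collar 0.59 [331.6, 198.8, 56.3, 103.4]
plunger_pad 0.75 [331.5, 213.6, 54.6, 75.4]
plunger_pad 0.32 [330.4, 197.9, 56.9, 102.4]
3.9083 [470.6 184.3 230.2]
spacer1 0.87 [407.4, 393.6, 56.1, 49.9] [[560.1  -2.2  45. ]]
spacer1 0.78 [336.9, 27.7, 61.4, 51.4] [[484.6 329.3  45. ]]
spacer1 0.61 [289.8, 225.4, 53.1, 34.2] [[445.3 172.8  45. ]]
spacer1 0.61 [359.1, 123.0, 55.6, 48.1] [[503.6 258.9  45. ]]
spacer1 0.57 [261.1, 150.7, 43.0, 59.9] [[422.8 236.9  45. ]]
```

View pics/w1.png

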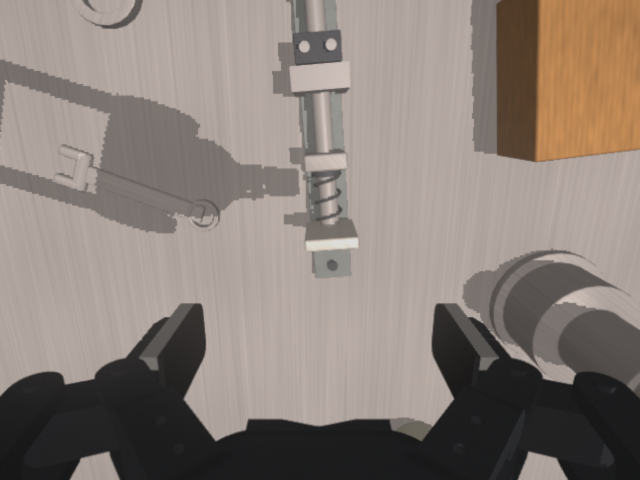

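View pics/w2.png

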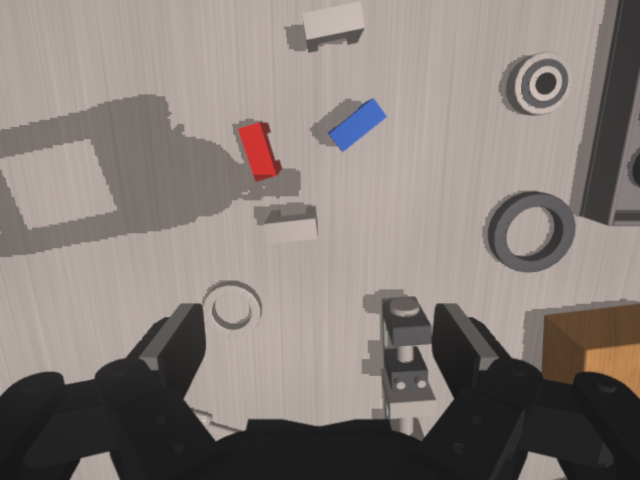

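```bash
python3 - <<'E'
import cv2
a=cv2.imread("pics/w1.png")[20:290,270:380];cv2.imwrite("pics/d1.png",cv2.resize(a[:150],(770,1050),interpolation=3)[:,:][0:600]);
cv2.imwrite("pics/d1b.png",cv2.resize(a[80:165],(770,595),interpolation=3))
cv2.imwrite("pics/d1c.png",cv2.resize(a[160:245],(770,595),interpolation=3))
b=cv2.imread("pics/w2.png")
import numpy as np
cv2.imwrite("pics/d2.png",np.vstack([cv2.resize(b[0:60,280:380],(800,480)[:2],interpolation=3)]))
cv2.imwrite("pics/d3.png",cv2.resize(b[195:255,240:340],(800,480),interpolation=3))
E
```

```text
(no output)
```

View pics/d1.png

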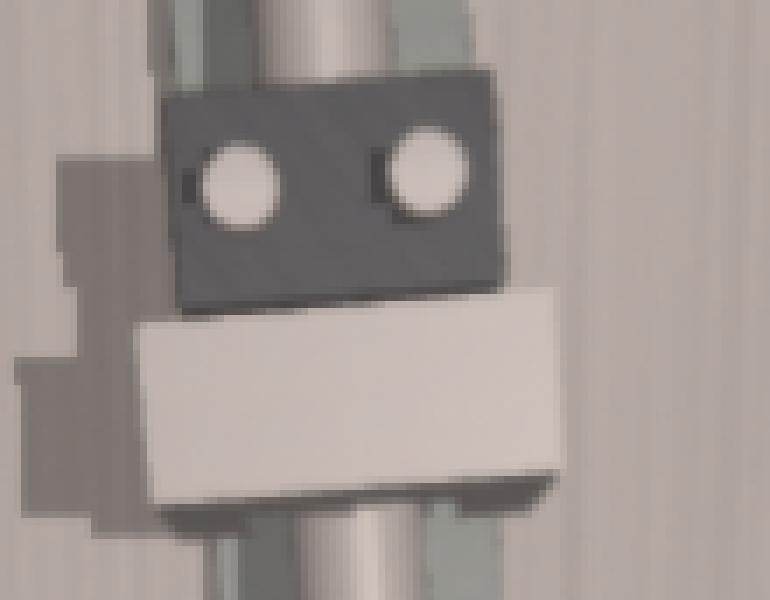

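View pics/d1b.png

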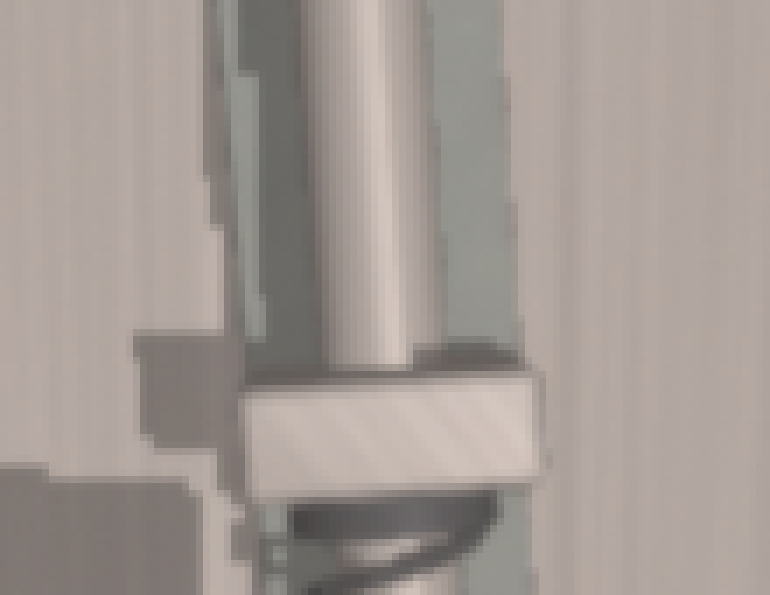

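View pics/d1c.png

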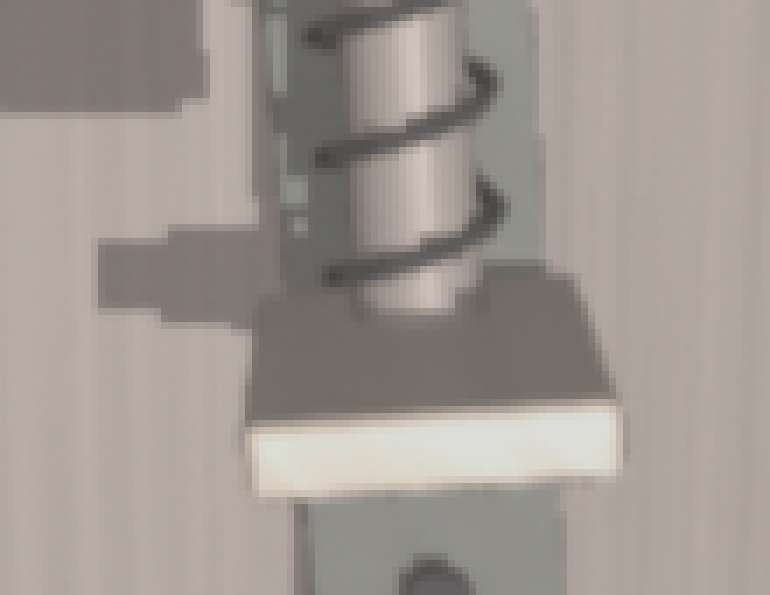

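View pics/d2.png

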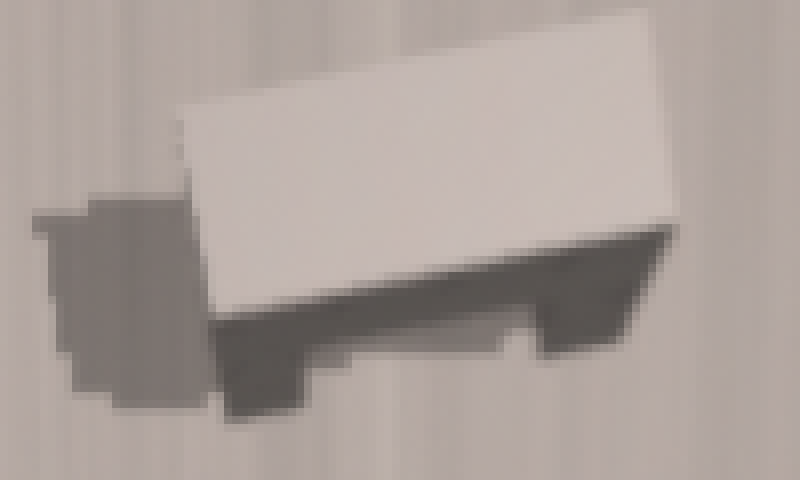

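View pics/d3.png

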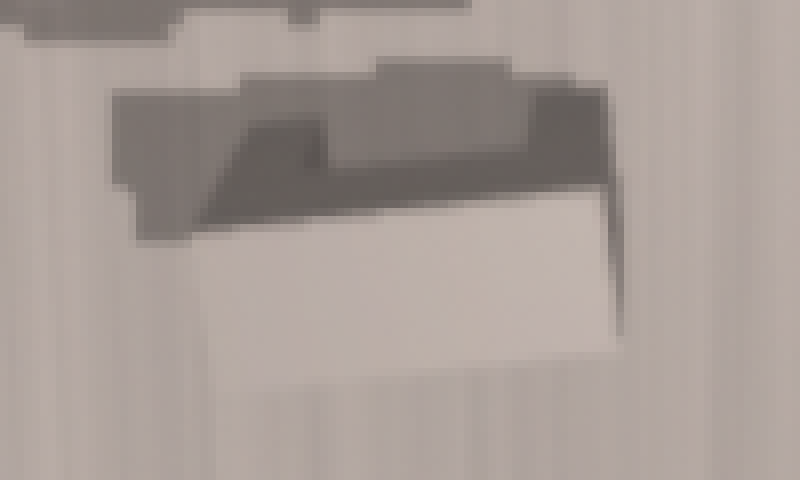

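```bash
cat > m.py <<'E'
from h import *
np.set_printoptions(precision=1,suppress=True)
def ana(name,P,s,off,z,C):
    P=np.array(P,float)/s+off-.5+.5/s
    W=px2w(P,z,C)[:,:2];e=W[1]-W[0];f=W[2]-W[3]
    d=e/np.linalg.norm(e)+f/np.linalg.norm(f)
    print(name,'ctr',W.mean(0),'w',np.linalg.norm(e),np.linalg.norm(f),'th',np.linalg.norm(W[0]-W[3]),np.linalg.norm(W[1]-W[2]),'ang',np.degrees(np.arctan2(d[1],d[0])),'topmid',W[:2].mean(0),'botmid',W[2:].mean(0))
    return W
if __name__=='__main__':
    C1=cam('wrist',np.load('o1.npy',allow_pickle=True).item());C2=cam('wrist',np.load('o2.npy',allow_pickle=True).item())
    ana('sp0',[(134,323),(555,290),(560,470),(152,503)],7,(270,20),65,C1)
    ana('abut',[(163,97),(492,70),(500,285),(180,305)],7,(270,20),52,C1)
    ana('collar',[(243,400),(538,372),(540,480),(248,500)],7,(270,100),52,C1)
    ana('plate',[(250,432),(612,405),(615,470),(258,495)],7,(270,180),76,C1)
    ana('A',[(183,105),(650,10),(678,228),(213,315)],8,(280,0),55,C2)
    ana('B',[(190,235),(603,190),(620,345),(215,390)],8,(240,195),55,C2)
E
python3 m.py
```

```text
sp0 ctr [560.5  -3.2] w 44.3967524331111 43.747135771505064 th 17.9492559983759 17.796339573108085 ang 4.191939969817206 topmid [559.9   5.7] botmid [561.1 -12.1]
abut ctr [558.8  19.3] w 35.45481509345848 35.09606694835114 th 20.807964093149746 21.395054035943566 ang 3.721740944299921 topmid [558.1  29.8] botmid [559.5   8.7]
collar ctr [565.5 -67.3] w 34.483109630712924 34.42256217778398 th 11.58240119813174 12.4489888489318 ang 4.553833563983763 topmid [565.3 -61.3] botmid [565.7 -73.3]
plate ctr [ 570.1 -130. ] w 41.57767719169626 41.277450272781635 th 7.648752833344015 7.819508293707397 ang 4.274426297396668 topmid [ 569.7 -126.2] botmid [ 570.4 -133.9]
A ctr [481.5 332.1] w 43.52476808697502 43.94122400210788 th 17.88766773544366 18.3927541474936 ang 10.062475472753206 topmid [480.  341.1] botmid [482.9 323.2]
B ctr [446.5 170.5] w 44.13364558174412 43.92707987167831 th 17.327935770712116 17.153363584962978 ang 6.465514551443895 topmid [445.5 179.1] botmid [447.4 161.9]
```

```bash
python3 - <<'E'
from h import *
np.set_printoptions(precision=1,suppress=True)
yaw=6.5;R=[180,0,yaw]
goto([446.5,170.5,120],R)
move_l([446.5,170.5,24.3],speed=120)
o=get_obs();print(o['t'],o['tcp_pos'],o['wrist_force'])
grip(40,50)
o=get_obs();print(o['t'],o['tcp_pos'],o['wrist_force'],o['grip_width'])
move_l([446.5,170.5,125],speed=150)
o=get_obs();print(o['t'],o['tcp_pos'],o['wrist_force'],o['grip_width'])
save('w3',get_image('wrist'));save('s3',get_image('scene')[150:270,220:460])
E
```

```text
5.4833 [447.7 170.8  25.3] [-0.4  0.8 -0.1]
5.95 [447.2 170.7  25.1] [-0.1 -0.2  4.9] 43.346072169692846
6.775 [445.3 170.2 123.8] [ 0.1  0.2 -2.5] 43.26740021532821
```

View pics/w3.png

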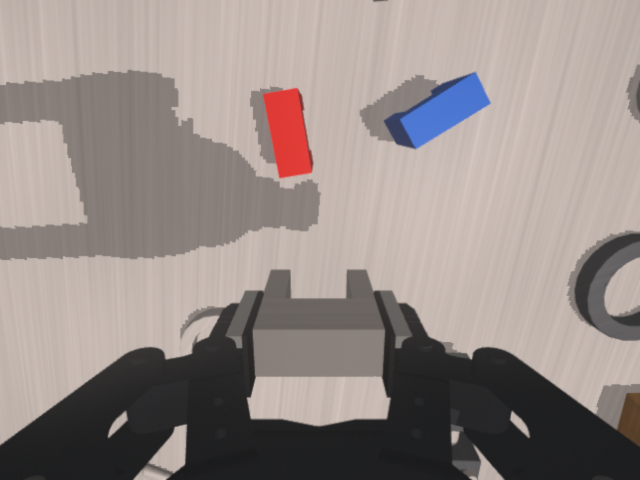

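The grey spacer (320,350) is held square in the jaws; red (288,132) and blue (440,110) are untouched. Now I'll place it.

```bash
cat > place.py <<'E'
from h import *
import sys
np.set_printoptions(precision=1,suppress=True)
d=float(sys.argv[1]); a=np.radians(4.3);u=np.array([-np.sin(a),np.cos(a)])
p=np.array([560.5,-3.2])-u*d;R=[180,0,4.3]
goto([*p,125],R)
move_l([*p,60],speed=120)
o=get_obs();e=p-o['tcp_pos'][:2];q=p+e;print('err',e)
move_l([*q,42],speed=60)
o=get_obs();print(o['tcp_pos'],o['wrist_force'])
z=42
while z>33:
    z-=1.5;move_l([*q,z],speed=30);o=get_obs()
    if o['wrist_force'][2]>4: break
print(z,o['t'],o['tcp_pos'],o['wrist_force'],o['ee_rot'])
save(f'p{int(d)}',get_image('wrist'))
E
python3 place.py 21.5
```

```text
err [-0.1 -0.5]
[561.4 -25.1  41.4] [-0.   0.1 -1.2]
33.0 10.425 [562.4 -25.2  35. ] [-5.3  0.5 12.6] [180.    0.    4.3]
```

View pics/p21.png

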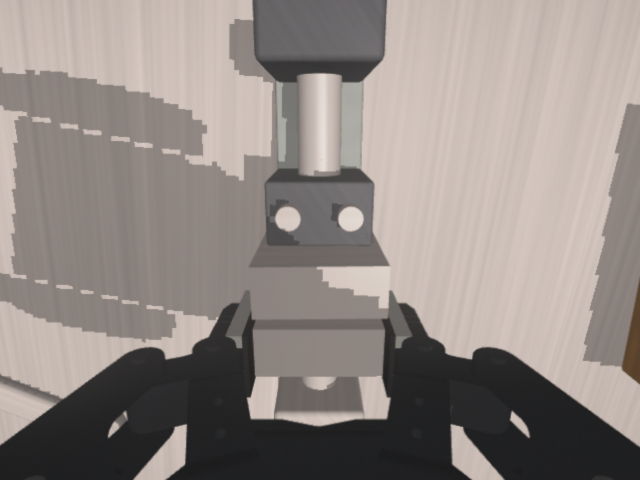

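```bash
cat > push.py <<'E'
from h import *
np.set_printoptions(precision=2,suppress=True)
a=np.radians(4.3);u=np.array([-np.sin(a),np.cos(a)]);p0=np.array([560.5,-3.2]);R=[180,0,4.3]
def S(o):return (o['tcp_pos'][:2]-p0)@u
def go(s,z,speed=60):move_l([*(p0+u*s),z],speed=speed)
def F(o):return -o['wrist_force'][:2]@u
E
python3 - <<'E'
from push import *
o=get_obs();p=o['tcp_pos']
grip(68);move_l([p[0],p[1],130],speed=200)
grip(0)
goto([*(p0-u*165),110],R)
o=get_obs();save('w4',get_image('wrist'));np.save('o4.npy',o,allow_pickle=True)
go(-165,42,120)
o=get_obs();print(o['t'],o['grip_width'],S(o),F(o));f0=F(o)
s=-158;
while s<-100:
    go(s,42,60);o=get_obs();f=F(o)-f0
    print(round(s,1),round(S(o),2),round(f,2),round(o['t'],2))
    if f>9:break
    s+=3
save('w5',get_image('wrist'));save('t5',cv2.resize(get_image('top')[200:270,240:400],(800,350),interpolation=3))
E
```

```text
13.525 0.06118357182710804 -164.85997740089277 -0.754046222030788
-158 -157.83 0.99 13.79
-155 -154.88 0.35 14.04
-152 -151.83 0.85 14.29
-149 -148.8 1.03 14.54
-146 -145.79 1.23 14.79
-143 -143.09 1.18 15.04
-140 -139.97 1.29 15.29
-137 -136.87 3.05 15.54
-134 -133.83 1.56 15.79
-131 -130.81 1.7 16.04
-128 -127.82 2.94 16.29
-125 -124.82 2.62 16.54
-122 -121.82 1.3 16.79
-119 -118.84 2.05 17.04
-116 -115.87 3.7 17.29
-113 -113.15 3.78 17.54
-110 -110.33 5.79 17.79
-107 -107.95 6.98 18.04
-104 -105.6 9.4 18.29
```

View pics/w4.png

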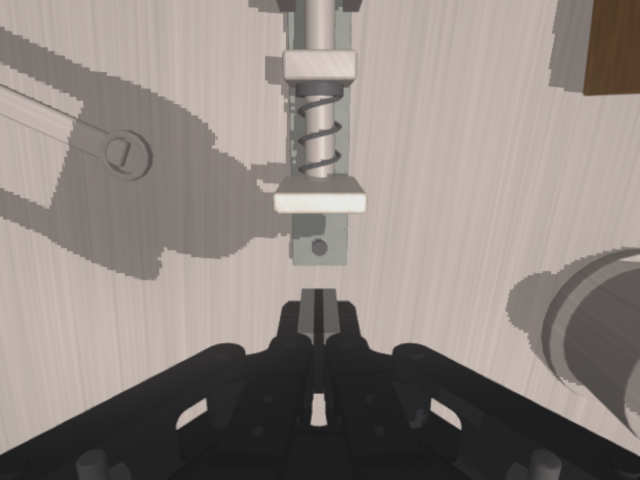

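View pics/w5.png

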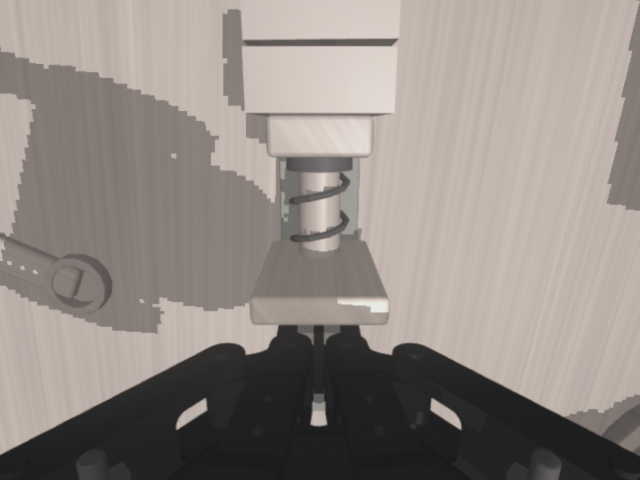

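View pics/t5.png

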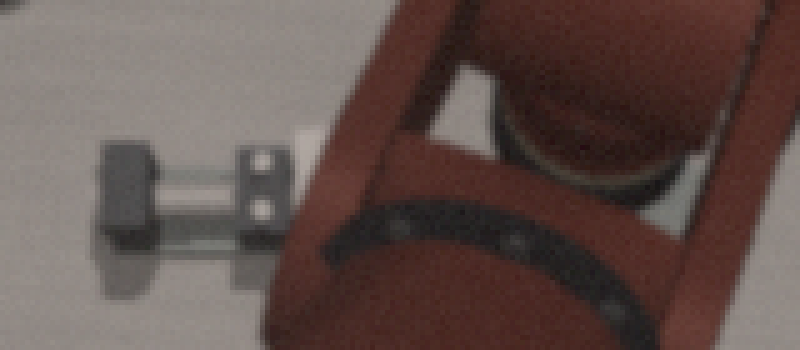

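```bash
cat > q.py <<'E'
from push import *
C4=cam('wrist',np.load('o4.npy',allow_pickle=True).item());C5=cam('wrist')
for nm,pts,z,C in [('collar rear rest',[(288,82),(354,82)],52,C4),('collar front rest',[(285,51),(356,51)],52,C4),('collar rear',[(270,156),(371,156)],52,C5),('sp1 front',[(247,112),(394,112)],65,C5),('sp1 back',[(243,46),(397,46)],65,C5),('sp0 front',[(242,39),(398,39)],65,C5),('plate rest',[(274,212),(365,212)],76,C4),('plate now',[(253,324),(387,324)],76,C5)]:
    W=px2w(pts,z,C)[:,:2];print(nm,((W-p0)@u).round(1),np.linalg.norm(W[0]-W[1]).round(1))
o=get_obs();print(S(o),F(o))
E
python3 q.py
```

```text
collar rear rest [-72.1 -72.1] 32.1
collar front rest [-58.2 -58.2] 33.9
collar rear [-42.9 -42.8] 34.3
sp1 front [-29. -29.] 43.7
sp1 back [-11.1 -11. ] 43.9
sp0 front [-9.2 -9.2] 44.2
plate rest [-131.5 -131.5] 42.7
plate now [-93.2 -93.2] 42.5
-105.7050621586305 7.997534949039871
```

```bash
python3 - <<'E'
from push import *
go(-150,42,80);go(-168,42,120);go(-168,140,200)
grip(85)
goto([481.5,332.1,125],[180,0,10])
o=get_obs();print(o['t'],o['tcp_pos'])
save('w6',get_image('wrist'))
move_l([481.5,332.1,24.3],speed=120)
o=get_obs();print(o['t'],o['tcp_pos'],o['wrist_force'])
grip(40,50)
o=get_obs();print(o['t'],o['tcp_pos'],o['wrist_force'],o['grip_width'])
move_l([481.5,332.1,125],speed=150)
o=get_obs();print(o['t'],o['tcp_pos'],o['wrist_force'],o['grip_width'])
save('w7',get_image('wrist'))
E
```

```text
22.7 [482.16 331.31 125.07]
23.7417 [482.31 332.52  25.15] [0.52 0.06 0.11]
24.2 [482.21 332.54  25.31] [ 0.17 -1.24  3.66] 43.38952292940509
25.025 [480.34 331.47 123.51] [-0.98 -0.06 -3.28] 43.0786693996028
```

View pics/w7.png

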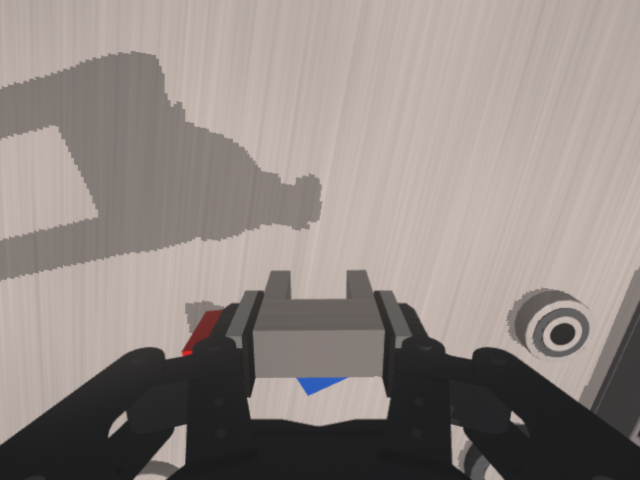

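```bash
python3 - <<'E'
from push import *
p=p0-u*41.3
goto([*p,125],R);move_l([*p,90],speed=100)
o=get_obs();print(o['t'],S(o),o['tcp_pos']);save('w8',get_image('wrist'))
E
```

```text
27.0083 -40.662101895716006 [563.22 -43.77  89.39]
```

View pics/w8.png

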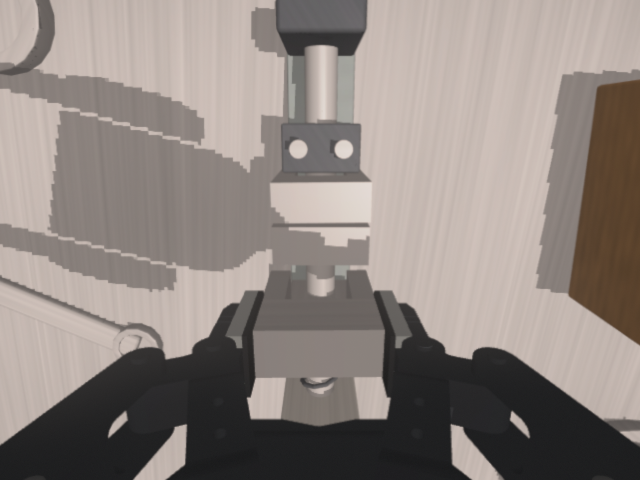

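```bash
python3 - <<'E'
from push import *
C=cam('wrist')
for nm,pts,z in[('sp1front',[(274,265),(369,265)],65),('sp1back',[(272,227),(371,227)],65),('sp0front',[(272,222),(371,222)],65),('held front bottom',[(320,300)],78)]:
    W=px2w(pts,z,C)[:,:2];print(nm,((W-p0)@u).round(1))
E
python3 place.py 41.3
```

```text
sp1front [-30.4 -30.4]
sp1back [-12.2 -12.2]
sp0front [-9.9 -9.9]
held front bottom [-42.]
err [ 0.1 -0. ]
[563.1 -44.3  41.4] [ 1.3  0.3 -3.3]
33.0 29.9667 [564.  -44.4  35.2] [-5.5  1.3 12. ] [-180.     0.     4.3]
```

View pics/p41.png

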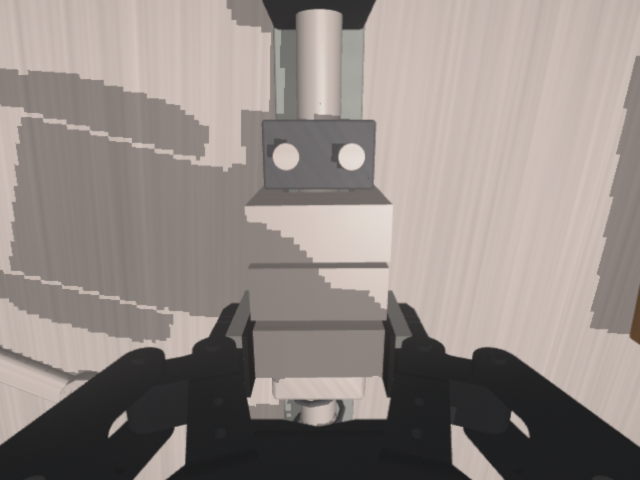

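```bash
python3 - <<'E'
from push import *
o=get_obs();p=o['tcp_pos']
grip(68);move_l([p[0],p[1],130],speed=200)
grip(0)
goto([*(p0-u*165),110],R)
o=get_obs();save('w9',get_image('wrist'));np.save('o9.npy',o,allow_pickle=True)
go(-165,42,120);wait(0.3)
o=get_obs();print(o['t'],o['grip_width'],S(o),F(o));f0=F(o)
s=-150;
while s<-108:
    go(s,42,50);wait(0.15);fs=[]
    for _ in range(3):
        o=get_obs();fs.append(F(o)-f0);wait(0.03)
    f=np.mean(fs);print(round(s,1),round(S(o),2),round(f,2),round(o['t'],2))
    if f>6.5:break
    s+=2
save('w10',get_image('wrist'));np.save('o10.npy',get_obs(),allow_pickle=True)
E
```

```text
33.3 -0.2458723788923152 -165.3449700695115 -0.5461860214385037
-150 -150.14 -0.13 33.97
-148 -148.04 0.76 34.47
-146 -145.99 1.26 34.97
-144 -144.04 1.2 35.47
-142 -142.13 1.41 35.97
-140 -140.02 2.26 36.47
-138 -137.99 1.35 36.97
-136 -136.05 2.16 37.47
-134 -134.18 3.56 37.97
-132 -132.09 4.77 38.47
-130 -129.98 4.43 38.97
-128 -128.17 5.64 39.47
-126 -126.15 5.86 39.97
-124 -124.42 6.39 40.47
-122 -122.58 7.04 40.97
```

View pics/w9.png

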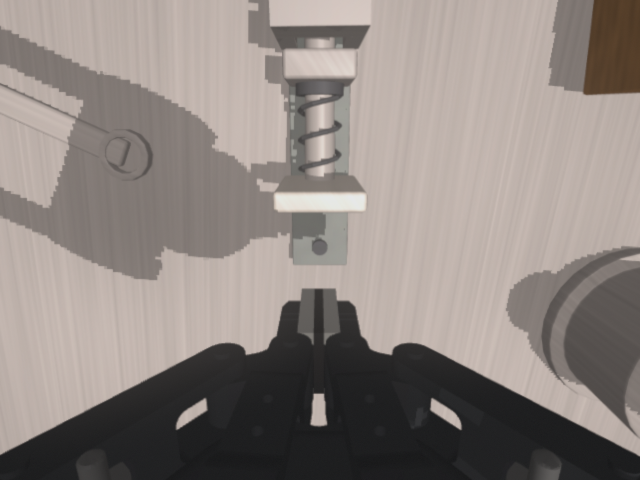

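View pics/w10.png

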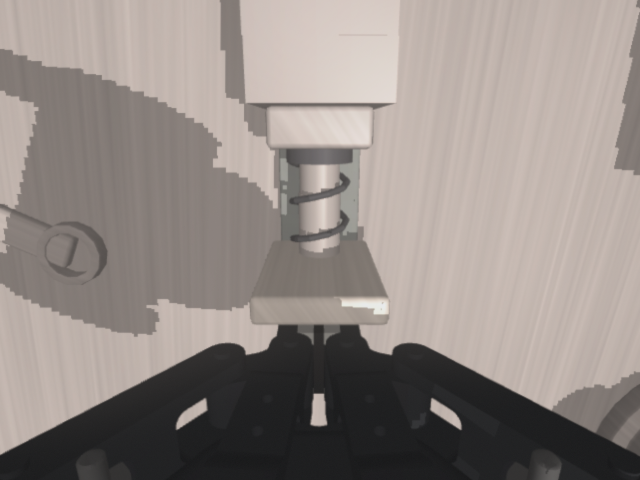

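```bash
python3 - <<'E'
from push import *
C9=cam('wrist',np.load('o9.npy',allow_pickle=True).item());C=cam('wrist',np.load('o10.npy',allow_pickle=True).item())
def s(pts,z,C):return ((px2w(pts,z,C)[:,:2]-p0)@u).mean().round(2)
cr=s([(288,80),(354,80)],52,C9);c=s([(270,149),(371,149)],52,C);pr=s([(274,211.5),(365,211.5)],76,C9);p=s([(253,324),(387,324)],76,C)
sf=s([(247,103),(396,103)],65,C)
print('collar',cr,c,c-cr,'plate',pr,p,p-pr,'compr',p-pr-(c-cr),'stack front',sf, S(get_obs()),F(get_obs()))
E
```

```text
collar -71.64 -57.42 14.219999999999999 plate -131.68 -110.08 21.60000000000001 compr 7.38000000000001 stack front -43.35 -122.56455113088774 6.546087636425553
```

```bash
python3 - <<'E'
from push import *
go(-119.8,42,20);wait(0.4)
fs=[]
for _ in range(6):
    o=get_obs();fs.append(F(o));wait(0.05)
print(o['t'],S(o),np.mean(fs),np.ptp(fs),o['wrist_force'],np.abs(o['qvel']).max())
save('w11',get_image('wrist'));save('s11',get_image('scene'));save('t11',get_image('top'))
E
```

```text
41.9583 -120.75275948511587 7.087312475013708 1.4122724644864721 [ 0.32 -6.54  0.23] 0.13220124533093933
```

View pics/w11.png

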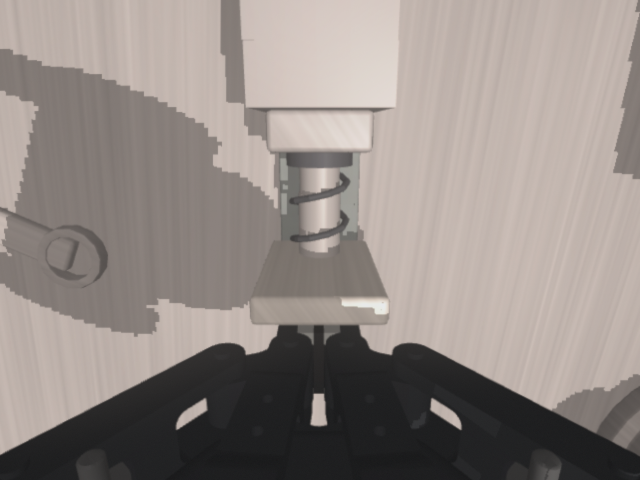

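View pics/s11.png

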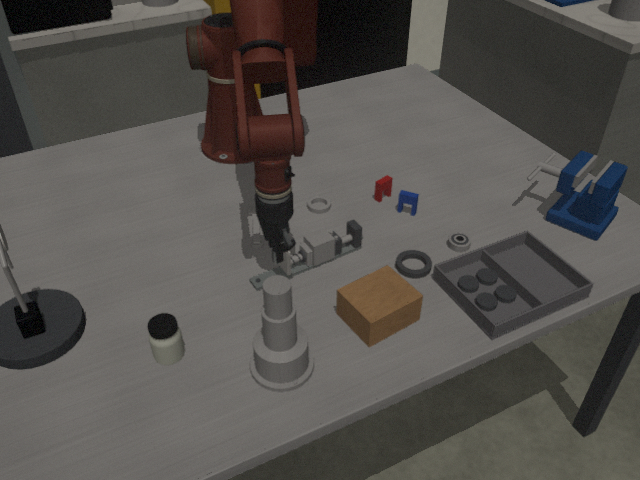

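```bash
python3 - <<'E'
from push import *
go(-118.8,42,15);wait(0.5)
fs=[]
for _ in range(8):
    o=get_obs();fs.append(F(o));wait(0.05)
C=cam('wrist',o);im=get_image('wrist');save('w12',im)
print(o['t'],S(o),np.mean(fs),o['qvel'].max())
print(im[135:170,285].mean(1).round(0))
sign_off()
E
```

```text
43.2583 -119.96703384551112 7.6389049932750845 0.1190990861200701
[195. 195. 194. 193. 192. 192. 191. 191. 191. 191. 192. 192. 191. 190.
 185. 176. 167. 158. 144. 118. 106. 107. 107. 107. 109. 133. 148. 149.
 149. 149. 149. 149. 152. 153. 153.]
the job is handed in; nothing more can be done
```

View pics/w12.png

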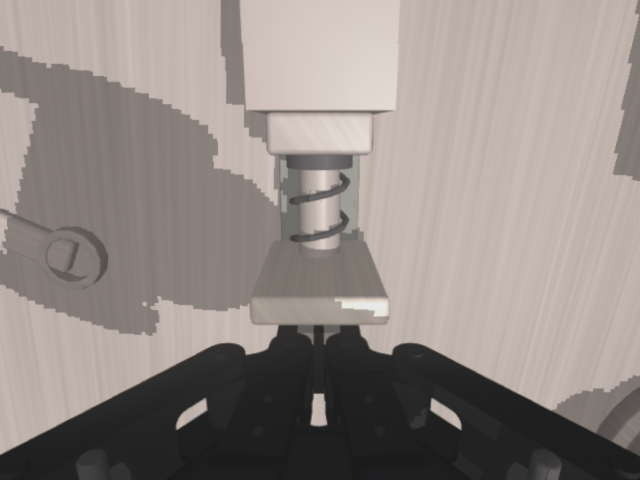

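The stack is clamped, and I handed the job in at about 43 s with the gripper still holding the plunger pushed roughly half-way into its spring. I stood both grey bench spacers on the shaft beside spacer0, one after the other.

- **Second spacer:** with two spacers in, a test push moved the collar about 29 mm, to its own stop. A gap of about 2 mm still showed between the spacers, so the third was needed.
- **Third spacer:** with three in, the collar stopped after about 14 mm. The gaps between the spacers had closed in the wrist picture.
- **Final push:** the wrist force was about 7.6 N. That means roughly 9.5 to 10 mm of the spring's 20 mm.
- **Disagreement:** the picture and the force differed by about 1 mm on how far the spring was pushed in. I stopped between the two.
- **Other things on the bench:** in the last scene picture, the red and blue look-alikes and the bystanders it shows were where they started. The arm partly hid the wrench, but the gripper never worked near it.

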